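# Snap the lid onto the food tub and stack it

## Task

Put the limes away: take the lid that fits the open tub out of the draining rack, set it on the tub and press it down until the clips at both ends have snapped under the rim. Then stack the closed tub squarely on top of the other closed tub, its foot down in the recess of that lid, and let go. The limes stay in their tub, the longer lid stays in the rack, and the jars, shaker, bottles and glass stay standing where they are.

Things in the scene. Friction and masses are not known exactly. Their poses are not given: they have to be found in the camera images.
- lid_center (a point): Lid that fits the open tub, at its centre: white plastic oblong, 150 mm long over its end clips (143 without), 70 wide, 18 thick, 60 to 100 g. Axes: x length, y width, z out of its top. Top: border 9 wide, 4 high round a flat recess. Below: skirt 11 deep, 2.5 thick. It starts on a long edge in either rack slot. Home on the tub its centre is 29 mm above the tub's; either way round; 2 mm play on the rim.
- lid_clip_a (a joint): Springy clip tongue, 30 mm wide, in the middle of the lid's +x end; radians bent outward, 0 at rest. A level lid set on the rim rests on the barbs of its clips, centre about 7 mm above home; pressing near the middle with 10 to 18 N bends both clips out 0.2 and they snap back to 0 under the rim. The lid then carries the tub when lifted.
- lid_clip_b (a joint): The same clip at the lid's -x end.
- long_lid_center (a point): The other lid in the rack, for a bigger tub that is not here, at its centre: same shape, width, thickness and axes but 180 mm long over its end clips (173 without).
- tub_center (a point): Open tub with two limes, at its centre, 31 mm above its underside: white plastic oblong, 62 mm tall; rounded rim bead 134 x 61 mm outside, 6 thick; walls 128 x 55; foot 118 x 45, 5 high. Axes: x length, y width, z up. 0.25 kg with the limes, loose on the counter.
- closed_tub_center (a point): Closed tub, at its centre, 34.5 mm above its underside: same tub, same lid on, full, 0.5 to 0.8 kg, loose, 150 x 70 x 69 mm tall. Axes: x length, y width, z up. Border 4 mm high round its top recess, 125 x 52 mm, floor 65 mm above the counter; another tub's foot fits in with 3.5 mm play. A tub nested there has its centre 61.5 mm above this point.
- rack: Beech draining rack, fixed; origin: centre of its underside. Two rails along x, 118 x 16 x 12 mm, at y = +-42 mm. Slots at x = +-28 mm, 22 mm wide between pegs 7 mm thick, 52 mm high, at y = +-42 mm, so each lid's middle is free. Lids stand along y on the rails, edges 12 and 82 mm above the counter, lean under 0.1 rad; their top faces look along the rack's -x, to the robot.
- counter_center (a point): A fixed point on the counter top, 0.51 m ahead of the robot and 0.10 m to its right, height 0. The flat counter reaches 0.20 m nearer and 0.19 m farther than it (beyond is the sink), 0.33 m to its left (there the counter ends) and 0.32 m to its right (wall and window sill).
- lime_1: One of the two limes in the open tub, 53 x 46 x 48 mm; origin at the underside it had as it lay.
- lime_2: The other lime in the open tub, 53 x 46 x 48 mm; origin at the underside it had as it lay.
- salt_mill: Bystander: salt shaker, glass with a plain metal dome, 44 x 44 x 90 mm tall; origin at the centre of its underside, z up
- spice_jar_3: Bystander: glass spice jar with a white cap, 41 x 41 x 102 mm tall; origin at the centre of its underside, z up
- spice_jar_4: Bystander: glass spice jar with a yellow cap, 45 x 45 x 98 mm tall; origin at the centre of its underside, z up
- jar_1: Bystander: glass jar with a black lid, 71 x 76 x 98 mm tall; origin at the centre of its underside, z up
- dish_soap: Bystander: clear dish-soap bottle with a green cap, 52 x 86 x 219 mm tall; origin at the centre of its underside, z up
- pump_bottle: Bystander: white pump bottle, 52 x 81 x 178 mm tall; origin at the centre of its underside, z up
- glass: Bystander: empty drinking glass, 81 x 81 x 91 mm tall; origin at the centre of its underside, z up
Mind the look-alikes: they are no part of the job. Leave any yellow look-alike of the lime_1 alone.

How it is judged:
By the outcome, as a careful person would: the job done as asked, in the order asked, and still so for the second after the job is handed in, with the robot touching nothing.
It also fails if it takes over 51 s, if anything falls off the work surface, if the arm or the gripper's body presses on something with over 40 N, if the wrist force passes 120 N, or if a joint passes its speed limit or range.

## Robot

A 6-joint arm with a two-finger parallel gripper is mounted at the origin on a cart in front of the work surface, level with it; the furniture and walls round the work are solid. World frame = base frame: x ahead of the robot, y to its left, z up, the work surface at z = 0. Lengths are in mm, angles in rad, forces in N, time in s.
With the tool pointing down it reaches from about 400 to 925 mm from the base axis. Payload 12.5 kg.
Tool frame: the origin (TCP) lies between the finger pads; the fingertips stand 19 mm ahead of it and the grasp point (between the pads) is the TCP (env.tips_ahead is the distance from the TCP to the fingertips, in mm); z points along the fingers, y is the line along which they close (so a half turn about z gives the same grasp; the last joint's range is limited). The gripper opens to 95 mm and grips with 3 to 60 N. Pads are 20 mm wide; open, the fingers measure 119 mm over their backs; the gripper's body (75 mm by 180 mm) begins 59 mm behind the grasp point.
Start: joints at [1.087, 0.491, 1.559, -0, 1.092, -0.106], TCP at [230.532, 580.947, 233.661] pointing down, gripper open.
Joint ranges: [-3.1, 3.1], [-0.84, 2.19], [0.05, 2.79], [-1.13, 4.28], [0.06, 2.93], [-2.69, 2.69]. Speed limits (rad/s): [2.22, 2.22, 2.79, 3.14, 3.14, 3.14].

## Interface

Orientations are given as [roll, pitch, yaw] about the fixed x, y, z axes, in that order (R = Rz(yaw) Ry(pitch) Rx(roll)).
In Python, from cell import env gives the robot as it stands.
- The arm moves only by the shell command python3 -m crank 'ROWS'. ROWS is JSON, a list of rows, each a list of 5 numbers: the shift along the tool's x, y, z in mm, then the turn about the tool's z in degrees, then the finger opening in mm, from 0 to 95.1. In form: [[dx, dy, dz, yaw, grip], ...]. A call has 1 to 10 rows; each row is the pose to reach, as a shift and turn from the pose commanded when the call began, along the tool's axes at that moment; what a row does not reach only later rows make up. A row lasts 1/12 s, in which the tool goes at most 41.7 mm and 7.16 degrees, less where a joint would pass 70% of its speed; a pose out of reach is approached as far as the arm can. A call with a gripper value outside its range is refused whole. The fingers move at their own pace and stop on an object; the grip force is fixed at half the most. Time passes only in rows, so rows that repeat a pose let the fingers close. It gives the time, the measured TCP pose, the force, the opening and the grip force at its end, in the units of the state.
- env.state(): the state, without advancing time (a new reading comes with each control period).
- env.read_camera(name): name is "scene" or "side" or "wrist"; returns a dict with "img" (384x512x3 uint8, blue, green, red), "K" (3x3 intrinsics, pixels), "pose" (4x4, takes a point from camera to world coordinates). Camera axes: x right, y down, z forward; pixel columns grow to the right and rows downward; lengths in mm; the calibration is good to about 2 mm. The wrist camera is an equidistant fisheye: a pixel r from the principal point sees the ray r / f radians off the axis. A picture is of the moment at which its call begins. There is no depth.
- env.job_done(): hands the job in; it is judged then, once.
The state is a dict: "t": time; "joints": joint angles; "qvel": joint speeds; "tau": joint torques, N m; "eef_pos": TCP position; "tcp_rot": TCP orientation; "ft_force": force on the tool from outside, world axes, zero at the start; "moment": the same for the moment, N m; "opening": opening from 0.0 (shut) to 1.0 (fully open); "grip_force": force on a finger pad.
Only numpy, scipy, OpenCV 4.12 (cv2) and the standard library are available. Lean on these libraries where they do the work, as an engineer would, in place of code of your own. Each camera call takes 0.05 s, during which the arm holds its last target. There are 200 camera calls.

## Working session

There is one attempt and no reset: what is moved stays moved. The work goes in short steps, Python scripts to look and compute and a shell command to move; the robot and the scene stay as the last step left them, time stands still between calls to the robot, and variables do not carry over. Pictures are saved under pics/ and viewed, at most 10 in all, crops included, and the job is handed in when it is done.

```bash
mkdir -p pics; ls; python3 - <<'E'
from cell import env
import cv2,numpy as np,pickle
d={}
for n in("scene","side","wrist"):
    c=env.read_camera(n);d[n]=c;cv2.imwrite(f"pics/{n}0.png",c["img"]);print(n,np.round(c["K"],1).tolist(),np.round(c["pose"],3).tolist())
a=np.hstack([d["scene"]["img"],d["side"]["img"]]);
pickle.dump(d,open("c0.pkl","wb"));s=env.state();print(s["t"],s["eef_pos"],s["tcp_rot"])
E
```

```text
pics
scene [[377.6, 0.0, 253.0], [0.0, 377.6, 188.4], [0.0, 0.0, 1.0]] [[-0.542, 0.62, -0.567, 1120.909], [0.84, 0.402, -0.363, 256.826], [0.003, -0.674, -0.739, 830.676], [0.0, 0.0, 0.0, 1.0]]
side [[377.2, 0.0, 264.1], [0.0, 377.2, 192.5], [0.0, 0.0, 1.0]] [[-0.978, -0.112, 0.175, 304.319], [-0.208, 0.593, -0.778, 770.267], [-0.016, -0.798, -0.603, 743.703], [0.0, 0.0, 0.0, 1.0]]
wrist [[297.3, 0.0, 255.4], [0.0, 297.3, 191.2], [0.0, 0.0, 1.0]] [[0.369, 0.887, 0.277, 150.858], [0.93, -0.351, -0.111, 612.337], [-0.002, 0.299, -0.954, 385.637], [0.0, 0.0, 0.0, 1.0]]
0.15 [230.45395645 580.78974718 233.20678018] [-3.14075194e+00 -6.83644739e-05  2.76381928e+00]
```

View pics/scene0.png

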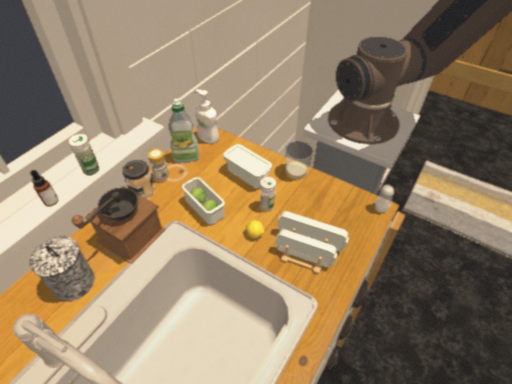

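View pics/side0.png

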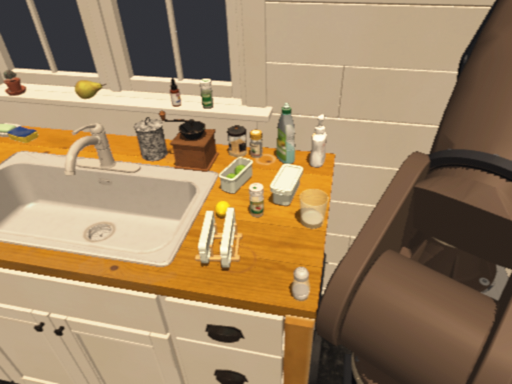

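Scene view (from the far side): the open tub with limes is at px (203,200), the closed tub at (247,167), the rack with two lids around (313,238), and a lemon (look-alike) at (255,230). Side view: tub (236,175), closed tub (287,184), lids (207,237) and (229,237), lemon (222,209). I'll enlarge both views next.

```bash
python3 - <<'E'
import cv2,pickle,numpy as np
d=pickle.load(open("c0.pkl","rb"))
def crop(n,x0,y0,w,h,s,o):
    im=cv2.resize(d[n]["img"][y0:y0+h,x0:x0+w],None,fx=s,fy=s,interpolation=cv2.INTER_CUBIC)
    for x in range((x0+9)//10*10,x0+w,10):
        cv2.line(im,((x-x0)*s,0),((x-x0)*s,6 if x%50 else 16),(0,0,255),1)
        if x%20==0: cv2.putText(im,str(x),((x-x0)*s-10,26),0,.35,(0,0,255),1)
    for y in range((y0+9)//10*10,y0+h,10):
        cv2.line(im,(0,(y-y0)*s),(6 if y%50 else 16,(y-y0)*s),(0,0,255),1)
        if y%20==0: cv2.putText(im,str(y),(18,(y-y0)*s+4),0,.35,(0,0,255),1)
    cv2.imwrite(o,im)
crop("scene",175,140,180,134,4,"pics/sc.png")
crop("side",190,148,120,120,5,"pics/si.png")
E
```

```text
(no output)
```

View pics/sc.png

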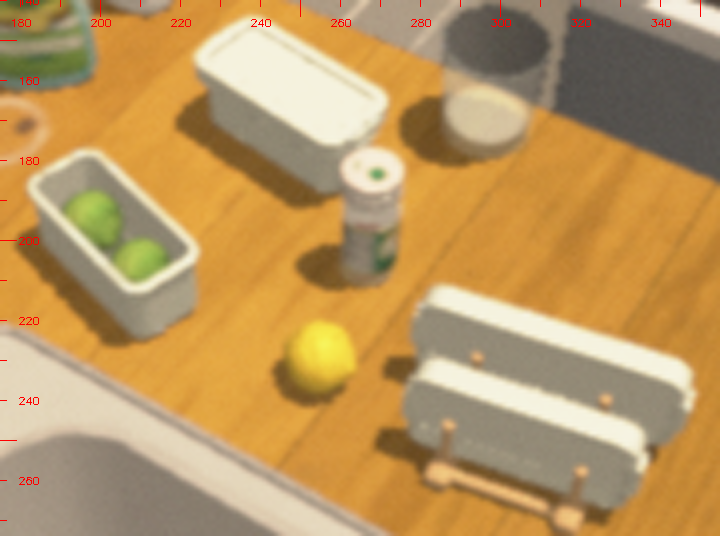

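View pics/si.png

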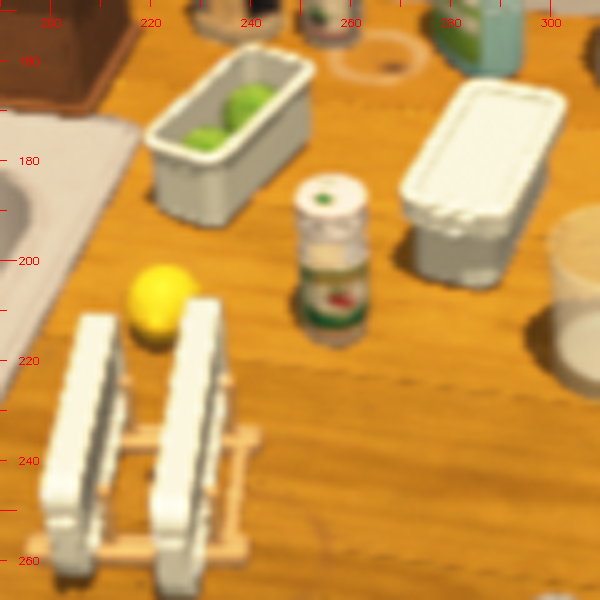

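The two lids in the rack, named by their top edges:
- **Near-robot slot:** scene (284,212)→(347,234), side (231,208)→(225,252).
- **Sink-side slot:** scene (281,231)→(336,249), side (210,211)→(204,250).

The sink-side lid is nearer the scene camera but looks shorter, so it should be the 150 mm one. I'll triangulate to confirm.

```bash
cat > h.py <<'E'
import numpy as np,cv2
def ray(c,p):
    K,T=np.array(c["K"]),np.array(c["pose"]);x=(p[0]-K[0,2])/K[0,0];y=(p[1]-K[1,2])/K[1,1]
    return T[:3,3],T[:3,:3]@(np.array([x,y,1])/np.linalg.norm([x,y,1]))
def fray(c,p):  # fisheye
    K,T=np.array(c["K"]),np.array(c["pose"]);v=np.array([p[0]-K[0,2],p[1]-K[1,2]])/K[0,0];r=np.linalg.norm(v)+1e-12
    return T[:3,3],T[:3,:3]@np.r_[np.sin(r)*v/r,np.cos(r)]
def tri(*R):
    A=sum(np.eye(3)-np.outer(d,d) for o,d in R);b=sum((np.eye(3)-np.outer(d,d))@o for o,d in R)
    X=np.linalg.solve(A,b);e=max(np.linalg.norm((np.eye(3)-np.outer(d,d))@(X-o)) for o,d in R);return X,e
def plane(R,z): o,d=R;return o+d*(z-o[2])/d[2]
def proj(c,X):
    K,T=np.array(c["K"]),np.array(c["pose"]);p=T[:3,:3].T@(np.asarray(X,float)-T[:3,3]);return (K@p)[:2]/p[2]
def fproj(c,X):
    K,T=np.array(c["K"]),np.array(c["pose"]);p=T[:3,:3].T@(np.asarray(X,float)-T[:3,3]);r=np.hypot(p[0],p[1]);t=np.arctan2(r,p[2])
    return np.array([K[0,2]+K[0,0]*t*p[0]/r,K[1,2]+K[0,0]*t*p[1]/r])
E
python3 - <<'E'
from h import *;import pickle
d=pickle.load(open("c0.pkl","rb"));S,D=d["scene"],d["side"]
P=dict(far_m=((281.5,231),(210,211)),far_p=((335.5,249),(203.5,249)),near_m=((284,213),(231,208)),near_p=((347,234),(225,250)),
tub=((203,195),(236,168.5)),tub_a=((189,182),(246.5,159)),tub_b=((216,207.5),(225.5,178)),cl=((247.5,159.5),(286.5,177)),cl_a=((230.5,149),(294,165.5)),cl_b=((264.5,170.5),(280,189)),
jar=((268,183),(256,187)),lemon=((255,229),(222,209)))
for k,(a,b) in P.items():
    X,e=tri(ray(S,a),ray(D,b));print(k,X.round(1),round(e,1))
g=proj
E
```

```text
far_m [625.6  23.1  80. ] 0.7
far_p [597.7 155.7  72.4] 2.4
near_m [ 5.726e+02 -2.000e-01  7.950e+01] 0.2
near_p [543.6 158.8  78.3] 1.6
tub [ 621.8 -224.5   58.2] 0.7
tub_a [ 602.9 -289.5   56.4] 1.4
tub_b [ 639.7 -166.7   58.8] 0.8
cl [ 448.1 -193.4   68.4] 0.1
cl_a [ 435.2 -263.8   66.8] 0.8
cl_b [ 457.7 -129.    66.5] 0.4
jar [520.2 -80.8  99.4] 1.3
lemon [620.5 -56.4  23.4] 0.7
```

Triangulated lengths are about 135 mm for the sink-side lid and 161 mm for the near one, so the sink-side lid is the right one. Their centres are about (612,89) and (558,79), with the rack turned about 11°. Next I'll hover over it.

```bash
cat >> h.py <<'E'
def go(env,x,y,z,ty):  # ty: desired world angle (deg) of tool y; prints row
    s=env.state();p=np.array(s["eef_pos"]);w=np.degrees(s["tcp_rot"][2]);cy=w-90
    cx=np.radians(w);X=np.array([np.cos(cx),np.sin(cx)]);Y=np.array([np.sin(cx),-np.cos(cx)])
    d=np.array([x,y])-p[:2];t=(-(ty-cy)+90)%180-90
    print("row",np.round([X@d,Y@d,p[2]-z,t],1).tolist())
E
python3 - <<'E'
from h import *;import pickle;from cell import env
d=pickle.load(open("c0.pkl","rb"));S,D=d["scene"],d["side"]
go(env,608,88,200,11.5)
for k,a,b in(("glass",(296,172),(312,220)),("salt",(385,210),(300,296))):
    X,e=tri(ray(S,a),ray(D,b));print(k,X.round(1),round(e,1))
E
```

```text
row [-532.7, -318.8, 33.2, 56.9]
glass [352.9 -77.6   2.6] 2.1
salt [351.8 205.1   6.4] 3.5
```

```bash
python3 -m crank '[[-533,-319,33,57,95],[-533,-319,33,57,95],[-533,-319,33,57,95],[-533,-319,33,57,95],[-533,-319,33,57,95],[-533,-319,33,57,95],[-533,-319,33,57,95],[-533,-319,33,57,95],[-533,-319,33,57,95],[-533,-319,33,57,95]]'
python3 - <<'E'
from h import *;from cell import env
go(env,608,88,200,11.5)
E
```

```text
t: 0.98
eef_pos: [484.4, 248.8, 211.4]
tcp_rot: [3.142, -0.0, 1.768]
ft_force: [1.7, 0.9, 0.2]
opening: 1.0
grip_force: 0.0
row [-181.9, 89.7, 11.4, -0.2]
```

```bash
python3 -m crank '[[-182,90,11,0,46],[-182,90,11,0,46],[-182,90,11,0,46],[-182,90,11,0,46],[-182,90,11,0,46],[-182,90,11,0,46],[-182,90,11,0,46]]'
python3 - <<'E'
from h import *;from cell import env;import pickle
c=env.read_camera("wrist");pickle.dump(c,open("w1.pkl","wb"))
s=env.state();print(s["eef_pos"],s["tcp_rot"])
x0,y0,w,h,s=150,40,200,180,3
im=cv2.resize(c["img"],None,fx=1.5,fy=1.5)
for x in range(0,512,20): cv2.putText(im,str(x),(int(x*1.5)-8,10),0,.3,(0,0,255),1);cv2.line(im,(int(x*1.5),12),(int(x*1.5),18),(0,0,255),1)
for y in range(20,384,20): cv2.putText(im,str(y),(0,int(y*1.5)+3),0,.3,(0,0,255),1)
cv2.imwrite("pics/w1.png",im)
E
```

```text
t: 1.57
eef_pos: [608.1, 88.3, 199.7]
tcp_rot: [-3.141, -0.0, 1.766]
ft_force: [-0.8, 0.9, 0.7]
opening: 0.566
grip_force: 0.0
[607.43142582  89.48746459 199.99255799] [-3.14053542e+00 -4.12594124e-04  1.76754690e+00]
```

View pics/w1.png

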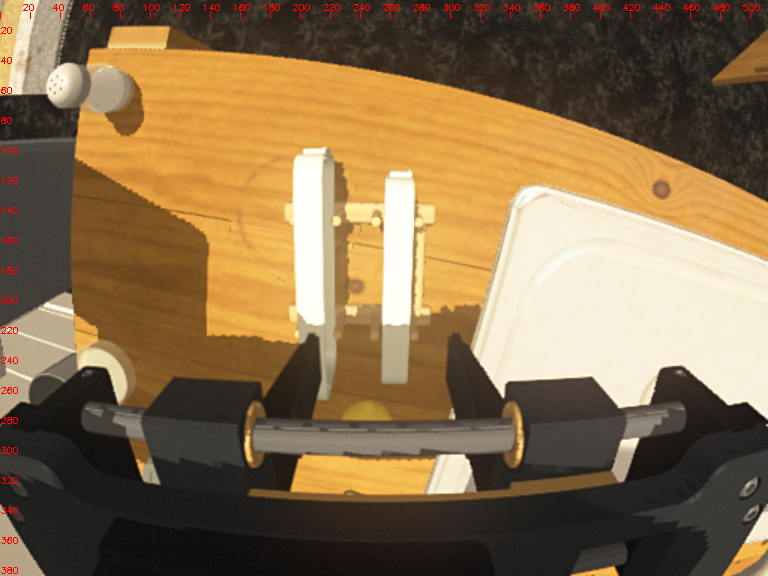

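The wrist view shows the short lid on the right (cols 256–276, rows 117–255) and the long lid on the left (cols 196–222, rows 100–266).

```bash
python3 - <<'E'
from h import *;import pickle;from cell import env
c=pickle.load(open("w1.pkl","rb"));d=pickle.load(open("c0.pkl","rb"));S,D=d["scene"],d["side"]
for n,p in dict(pl=(258,121),pr=(275.5,121),ml=(254.5,253),mr=(272,253),midl=(256,190),midr=(275.5,190)).items():
    print(n,plane(fray(c,p),82).round(1))
X=[tri(ray(S,a),ray(D,b),fray(c,w)) for a,b,w in [((281.5,231),(210,211),(263,254)),((335.5,249),(203.5,249),(266.5,119))]]
print(X)
go(env,612,90,200,11.5)
E
```

```text
pl [596.6 154.1  82. ]
pr [612.1 157.3  82. ]
ml [619.3  22.6  82. ]
mr [637.1  26.1  82. ]
midl [607.5  89.8  82. ]
midr [625.7  93.4  82. ]
[(array([626.67756398,  23.09653635,  80.77099112]), np.float64(1.689902173604214)), (array([600.27502171, 156.36345383,  73.79351814]), np.float64(3.8936115914920153))]
row [-0.4, 4.6, -0.0, -0.2]
```

```bash
python3 -m crank '[[0,9,40,1,46],[0,9,80,1,46],[0,9,112,1,46],[0,9,112,1,46],[0,9,112,1,10],[0,9,112,1,10],[0,9,112,1,10],[0,9,112,1,10],[0,9,112,1,10]]'
python3 - <<'E'
from h import *;from cell import env
print(env.state()["opening"]*95.1);go(env,616.5,91.5,88,10.5)
E
```

```text
t: 2.37
eef_pos: [616.9, 91.9, 90.2]
tcp_rot: [3.139, 0.0, 1.752]
ft_force: [-0.4, -0.8, 0.1]
opening: 0.188
grip_force: 0.7
17.861103039248032
row [-0.3, -0.5, 2.2, -0.1]
```

```bash
python3 -m crank '[[0,0,0,0,10],[0,0,0,0,10],[0,0,0,0,10],[0,0,-30,0,10],[0,0,-70,0,10],[0,0,-110,0,10],[0,0,-110,0,10]]'
python3 - <<'E'
from h import *;from cell import env
s=env.state();print(s["opening"]*95.1);go(env,410,70,150,0)
c=env.read_camera("side");cv2.imwrite("pics/s2.png",cv2.resize(c["img"][150:300,150:350],None,fx=2,fy=2))
E
```

```text
t: 2.95
eef_pos: [618.9, 91.9, 206.6]
tcp_rot: [3.13, 0.001, 1.751]
ft_force: [0.9, -0.2, -0.2]
opening: 0.185
grip_force: 30.0
17.609172216722413
row [16.0, -209.5, 56.6, 10.4]
```

View pics/s2.png

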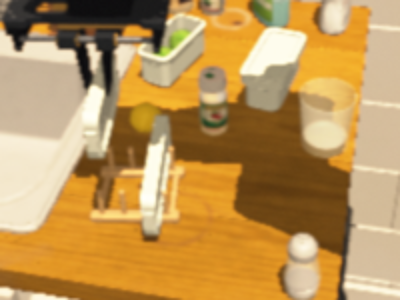

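The short lid is held above the rack, and the long lid is still in place. I'll carry it over to the free counter.

```bash
python3 -m crank '[[16,-210,0,10,10],[16,-210,0,10,10],[16,-210,0,10,10],[16,-210,0,10,10],[16,-210,0,10,10],[16,-210,60,10,10],[16,-210,100,10,10],[16,-210,100,10,10],[16,-210,100,10,10]]'
python3 - <<'E'
from h import *;from cell import env
go(env,410,70,78,0)
E
```

```text
t: 3.75
eef_pos: [405.0, 69.6, 95.8]
tcp_rot: [-3.136, -0.0, 1.577]
ft_force: [-0.7, -0.1, -0.9]
opening: 0.179
grip_force: 30.0
row [0.4, 5.0, 17.8, 0.3]
```

```bash
python3 -m crank '[[0,0,8,0,10],[0,0,14,0,10],[0,0,15,0,10],[0,0,15,0,10]]'; python3 -m crank '[[0,0,1,0,10],[0,0,2,0,10],[0,0,2,0,10]]'
```

```text
t: 4.08
eef_pos: [407.2, 69.7, 83.7]
tcp_rot: [3.141, -0.0, 1.577]
ft_force: [-0.1, -0.1, -1.0]
opening: 0.182
grip_force: 30.0
t: 4.33
eef_pos: [407.2, 69.7, 81.8]
tcp_rot: [3.141, -0.0, 1.577]
ft_force: [0.2, 0.3, -1.3]
opening: 0.183
grip_force: 30.0
```

```bash
python3 -m crank '[[0,0,1,0,10],[0,0,2,0,10],[0,0,2,0,10]]'; python3 -m crank '[[0,0,1,0,10],[0,0,1,0,10]]';
```

```text
t: 4.58
eef_pos: [407.0, 69.7, 79.4]
tcp_rot: [-3.142, -0.0, 1.577]
ft_force: [0.1, 0.9, -0.6]
opening: 0.183
grip_force: 30.0
t: 4.75
eef_pos: [407.0, 69.7, 78.4]
tcp_rot: [-3.142, -0.0, 1.577]
ft_force: [-0.4, -0.6, -0.7]
opening: 0.184
grip_force: 30.0
```

```bash
for i in 1 ; do python3 -m crank '[[0,0,1,0,10],[0,0,1,0,10]]'; python3 -m crank '[[0,0,1,0,10],[0,0,1,0,10]]' ; python3 -m crank '[[0,0,1,0,10],[0,0,1,0,10]]'; done | grep -E "pos|ft"
```

```text
eef_pos: [407.0, 69.7, 78.0]
ft_force: [-2.5, 0.4, 11.7]
eef_pos: [407.2, 69.7, 77.7]
ft_force: [-5.1, -1.0, 28.2]
eef_pos: [407.4, 69.8, 77.1]
ft_force: [-6.4, -0.2, 35.0]
```

```bash
python3 -m crank '[[0,0,-2,0,10],[0,0,-2,0,10],[0,0,-2,0,40],[0,0,-2,0,95],[0,0,-2,0,95],[0,0,-2,0,95],[0,0,-2,0,95]]'; python3 -m crank '[[0,10,0,0,95],[0,20,0,0,95],[0,30,0,0,95],[0,36,0,0,95],[0,42,0,0,95],[0,48,0,0,95],[0,54,0,0,95],[0,60,0,0,95],[0,66,0,0,95],[0,66,0,0,95]]'
python3 -m crank '[[0,0,0,0,95],[0,0,0,0,95],[0,0,0,0,95],[0,0,0,0,95]]'
python3 - <<'E'
from h import *;from cell import env;import pickle
c=env.read_camera("wrist");pickle.dump(c,open("w3.pkl","wb"))
im=cv2.resize(c["img"],None,fx=1.5,fy=1.5)
for x in range(0,512,20): cv2.putText(im,str(x),(int(x*1.5)-8,10),0,.3,(0,0,255),1)
for y in range(20,384,20): cv2.putText(im,str(y),(0,int(y*1.5)+3),0,.3,(0,0,255),1)
cv2.imwrite("pics/w3.png",im)
E
```

```text
t: 5.83
eef_pos: [407.0, 69.7, 77.4]
tcp_rot: [-3.141, -0.0, 1.577]
ft_force: [0.2, 0.1, 0.2]
opening: 0.475
grip_force: 0.0
t: 6.67
eef_pos: [474.2, 70.1, 77.5]
tcp_rot: [3.141, -0.0, 1.577]
ft_force: [-0.3, 0.7, -0.9]
opening: 1.001
grip_force: 0.0
t: 7.0
eef_pos: [472.8, 70.1, 77.6]
tcp_rot: [-3.141, -0.0, 1.577]
ft_force: [0.0, -0.9, -0.1]
opening: 1.0
grip_force: 0.0
```

View pics/w3.png

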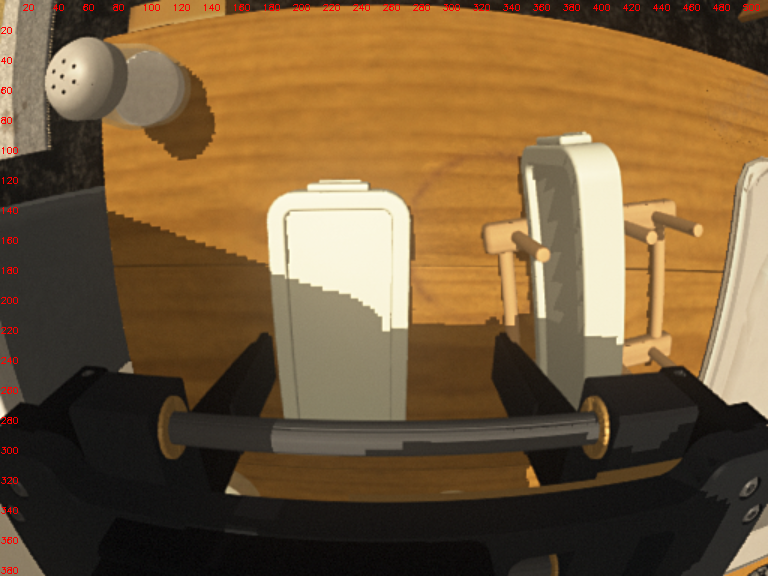

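The lid now lies flat, top up, between the fingers: its +y end is at row 128 (clip tip 120), side edges at cols 179 and 273. Next I'll measure it, and refine the tub poses by fitting rim outlines in both fixed cameras.

```bash
python3 - <<'E'
from h import *;import pickle;from cell import env
c=pickle.load(open("w3.pkl","rb"))
for p in [(180,140),(272,140),(182,180),(272.5,180),(227,128),(225,121)]: print(p,plane(fray(c,p),18).round(1))
go(env,460,70,22,0)
# refine tub poses: fit rectangle points (extents of rounded outline) via scene+side side-midpoints
d=pickle.load(open("c0.pkl","rb"));S,D=d["scene"],d["side"]
for z,P in((62,dict(tub=((203,195),(236,168.5)))),(69,dict(cl=((247.5,159.5),(286.5,177))))):
    for k,(a,b) in P.items(): print(k,plane(ray(S,a),z).round(1),plane(ray(D,b),z).round(1))
E
```

```text
(180, 140) [416.5 127.5  18. ]
(272, 140) [483.5 127.2  18. ]
(182, 180) [416.4  97.1  18. ]
(272.5, 180) [484.5  97.4  18. ]
(227, 128) [451.3 135.7  18. ]
(225, 121) [449.9 140.8  18. ]
row [-0.0, -12.8, 55.6, 0.4]
tub [ 624.9 -221.4   62. ] [ 619.9 -220.    62. ]
cl [ 448.6 -193.2   69. ] [ 448.  -192.3   69. ]
```

```bash
python3 -m crank '[[-5,-22,0,0,95],[-5,-22,0,0,95],[-5,-22,30,0,95],[-5,-22,50,0,95],[-5,-22,55,0,95],[-5,-22,55,0,95],[-5,-22,55,0,60],[-5,-22,55,0,60],[-5,-22,55,0,60],[-5,-22,55,0,60]]';  python3 -m crank '[[0,0,0,0,60],[0,0,0,0,60],[0,0,0,0,60],[0,0,-30,0,60],[0,0,-70,0,60],[0,0,-110,0,60],[0,0,-150,0,60],[0,0,-150,0,60]]';
python3 - <<'E'
from h import *;from cell import env
print(env.state()["opening"]*95.1)
go(env,622,-221,170,-16.7)
E
```

```text
t: 7.88
eef_pos: [451.4, 65.0, 23.3]
tcp_rot: [3.14, -0.0, 1.577]
ft_force: [0.3, 0.3, -0.1]
opening: 0.777
grip_force: 0.0
t: 8.55
eef_pos: [453.1, 65.1, 178.9]
tcp_rot: [3.132, -0.0, 1.577]
ft_force: [0.9, -0.5, 0.1]
opening: 0.733
grip_force: 30.0
69.6718108713054
row [-287.2, 167.1, 8.9, 17.1]
```

Lid gripped across its width (69.7 mm). Before lowering it, I'll look at the tub with the wrist camera turned so the held lid doesn't block the view.

```bash
python3 - <<'E'
from h import *;from cell import env
print(np.round(env.state()["joints"],2));go(env,510,-221,205,-89.9)
E
```

```text
[-0.    0.33  2.02  0.    0.78 -0.01]
row [-286.5, 55.1, -26.1, -89.7]
```

```bash
python3 -m crank '[[-286,57,-27,90,60],[-286,57,-27,90,60],[-286,57,-27,90,60],[-286,57,-27,90,60],[-286,57,-27,90,60],[-286,57,-27,90,60],[-286,57,-27,90,60],[-286,57,-27,90,60],[-286,57,-27,90,60],[-286,57,-27,90,60]]' | grep eef; python3 - <<'E'
from h import *;from cell import env
s=env.state();print(np.round(s["joints"],2),s["tcp_rot"]);go(env,510,-221,205,-90)
E
```

```text
eef_pos: [509.4, -221.5, 199.0]
[-0.53  0.43  1.77  0.    0.94  0.72] [-3.14090668e+00  4.57360078e-04  3.19168118e-01]
row [0.7, -0.3, -6.0, 18.3]
```

```bash
python3 -m crank '[[0,0,-4,18,60],[0,0,-4,18,60],[0,0,-4,18,60],[0,0,-4,18,60],[0,0,-4,18,60]]' | grep eef; python3 - <<'E'
from h import *;from cell import env;import pickle
c=env.read_camera("wrist");pickle.dump(c,open("w4.pkl","wb"))
s=env.state();print(s["opening"]*95.1,s["tcp_rot"])
p0=fproj(c,[622,-221,62]);print(p0)
x0,y0=int(p0[0])-90,max(0,int(p0[1])-70);im=cv2.resize(c["img"][y0:y0+145,x0:x0+180],None,fx=4,fy=4,interpolation=cv2.INTER_CUBIC)
for x in range(x0//10*10+10,x0+180,10): cv2.putText(im,str(x),((x-x0)*4-8,10),0,.3,(0,0,255),1);cv2.line(im,((x-x0)*4,12),((x-x0)*4,18),(0,0,255),1)
for y in range(y0//10*10+10,y0+145,10): cv2.putText(im,str(y),(0,(y-y0)*4+3),0,.3,(0,0,255),1)
cv2.imwrite("pics/w4.png",im)
E
```

```text
eef_pos: [509.6, -220.6, 203.3]
69.92221755571487 [-3.14134462e+00  2.68503771e-04  1.54923223e-02]
[257.62565357  72.41089345]
```

View pics/w4.png

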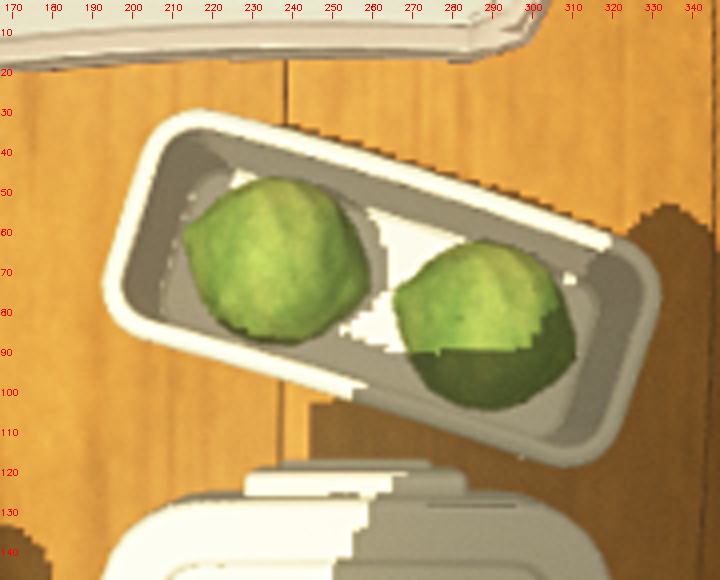

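The wrist view shows the whole rim: the outline runs through picture points (250,115)–(600,228) along the far side, (135,333)–(490,450) near, (108,270)–(142,160) left and (658,300)–(612,440) right. Both limes are inside. I'll fit the 134×61 rectangle to it.

```bash
python3 - <<'E'
from h import *;import pickle;from cell import env
from scipy.optimize import least_squares
c=pickle.load(open("w4.pkl","rb"))
g=lambda L:np.array([plane(fray(c,(167+x/4,2+y/4)),59)[:2] for x,y in L])
far=g([(250,115),(425,172),(600,229)]);near=g([(150,338),(330,398),(490,451)]);lf=g([(107,265),(124,212),(142,160)]);rt=g([(657,310),(640,370),(618,430)])
def f(p,dims=None):
    L,W=dims or p[3:5];u=np.array([np.cos(p[2]),np.sin(p[2])]);v=np.array([-u[1],u[0]]);q=p[:2]
    return np.r_[(lf-q)@u-L/2,(rt-q)@u+L/2,(far-q)@-v-W/2,(near-q)@-v+W/2]
r=least_squares(f,[622,-221,1.28,134,61]);print(r.x.round(3),np.degrees(r.x[2]),r.fun.round(1))
E
```

```text
[ 622.008 -226.173    1.265  133.714   61.933] 72.50641728548017 [-0.   0.1 -0.   0.6 -0.4 -0.2  0.1 -0.8  0.7  0.7 -0.5 -0.2]
```

```bash
python3 - <<'E'
from h import *;import pickle;from cell import env
c=pickle.load(open("w4.pkl","rb"))
T=env.state()["eef_pos"];print(T, c["pose"][:3,3]-T)
for p,z in (((350,494),199),((350,462),196),((350,462),190)):print(plane(fray(c,(167+p[0]/4,2+p[1]/4)),z).round(1)-T)
for p in ((105,575),(608,575)):print(plane(fray(c,(167+p[0]/4,2+p[1]/4)),199).round(1)-T)
d=pickle.load(open("c0.pkl","rb"))
X=[622,-226,59];u=np.array([.3007,.9537]);v=np.array([-u[1],u[0]])
for n in("scene","side"):
  print(n,[proj(d[n],[*(np.array(X[:2])+a*u*67+b*v*30.5),59]).round(1).tolist() for a,b in((1,1),(1,-1),(-1,-1),(-1,1))])
go(env,622,-226,150,-17.5)
E
```

```text
[ 509.63685529 -220.59588634  203.34774012] [ 84.37668161   1.36150166 152.44612576]
[71.26314471  1.59588634 -4.34774012]
[75.26314471  1.69588634 -7.34774012]
[ 74.96314471   1.69588634 -13.34774012]
[60.26314471 34.49588634 -4.34774012]
[ 61.26314471 -33.30411366  -4.34774012]
scene [[226.2, 203.4], [207.4, 214.9], [179.6, 185.7], [197.9, 175.7]]
side [[232.5, 181.1], [216.6, 175.9], [239.1, 156.5], [254.3, 160.9]]
row [112.3, 7.1, 53.3, -71.6]
```

```bash
python3 -m crank '[[112,7,0,-72,60],[112,7,0,-72,60],[112,7,0,-72,60],[112,7,0,-72,60],[112,7,0,-72,60],[112,7,0,-72,60],[112,7,0,-72,60],[112,7,0,-72,60],[112,7,40,-72,60],[112,7,80,-72,60]]' | grep eef;python3 -m crank '[[0,0,0,0,60],[0,0,0,0,60],[0,0,0,0,60]]' | grep eef;  python3 - <<'E'
from h import *;from cell import env
print(env.state()["opening"]*95.1);go(env,622,-226,85,-17.5)
E
```

```text
eef_pos: [622.8, -226.6, 124.6]
eef_pos: [622.6, -226.6, 125.2]
70.07592216274254
row [0.3, -0.8, 40.2, -0.3]
```

```bash
python3 -m crank '[[0.3,-0.8,20,0,60],[0.3,-0.8,38,0,60],[0.3,-0.8,41,0,60],[0.3,-0.8,41,0,60]]' | grep -E "eef|ft"; python3 -m crank '[[0,0,1,0,60],[0,0,2,0,60],[0,0,2,0,60]]'| grep -E "eef|ft";python3 -m crank '[[0,0,1,0,60],[0,0,1,0,60]]'| grep -E "eef|ft"
```

```text
eef_pos: [621.8, -226.0, 83.9]
ft_force: [0.5, -0.2, 0.4]
eef_pos: [621.7, -225.9, 81.8]
ft_force: [1.0, 0.4, 0.9]
eef_pos: [621.9, -225.9, 81.0]
ft_force: [-1.5, 1.0, 7.1]
```

Contact at the expected barb height. I'll keep pressing with the lid held level.

```bash
python3 -m crank '[[0,0,1,0,60],[0,0,1,0,60]]'| grep -E "eef|ft";python3 -m crank '[[0,0,1,0,60],[0,0,1,0,60]]'| grep -E "eef|ft"; python3 -m crank '[[0,0,1,0,60],[0,0,1,0,60]]'| grep -E "eef|ft"
```

```text
eef_pos: [622.0, -226.1, 80.3]
ft_force: [-0.6, 0.2, 9.9]
eef_pos: [622.1, -226.2, 79.3]
ft_force: [-0.4, -2.3, 7.1]
eef_pos: [621.7, -225.8, 77.5]
ft_force: [1.5, 2.1, 3.1]
```

```bash
python3 -m crank '[[0,0,1,0,60],[0,0,1,0,60]]'| grep -E "eef|ft|ope";python3 -m crank '[[0,0,1,0,60],[0,0,1,0,60]]'| grep -E "eef|ft"; python3 -m crank '[[0,0,1,0,60],[0,0,1,0,60]]'| grep -E "eef|ft";python3 -m crank '[[0,0,1,0,60],[0,0,1,0,60]]'| grep -E "eef|ft"; python3 -m crank '[[0,0,1,0,60],[0,0,1,0,60]]'| grep -E "eef|ft|op"
```

```text
eef_pos: [621.8, -225.6, 76.3]
ft_force: [2.6, 2.0, 4.1]
opening: 0.732
eef_pos: [621.7, -225.7, 75.3]
ft_force: [1.0, 1.9, 5.5]
eef_pos: [621.7, -225.7, 74.0]
ft_force: [1.6, 2.0, 5.1]
eef_pos: [621.8, -225.5, 73.6]
ft_force: [0.4, 3.4, 11.2]
eef_pos: [621.8, -225.5, 73.6]
ft_force: [-2.0, 5.4, 19.1]
opening: 0.732
```

Force rises at TCP 73.6, which is home height. I'll release and press on the middle with closed fingers to make sure both clips have snapped.

```bash
python3 -m crank '[[0,0,-2,0,60],[0,0,-2,0,95],[0,0,-2,0,95],[0,0,-2,0,95],[0,0,-2,0,95],[0,0,-30,0,95],[0,0,-30,0,0],[0,0,-30,0,0],[0,0,-30,0,0],[0,0,-30,0,0]]'| grep -E "eef|ft|op"; python3 -m crank '[[0,0,0,0,0],[0,0,0,0,0],[0,0,0,0,0],[0,0,0,0,0],[0,0,8,0,0],[0,0,12,0,0],[0,0,14,0,0],[0,0,15,0,0],[0,0,15,0,0]]'| grep -E "eef|ft|op"
```

```text
eef_pos: [620.8, -225.6, 100.6]
ft_force: [-0.7, 0.1, 0.2]
opening: 0.777
eef_pos: [621.1, -225.6, 86.1]
ft_force: [-0.3, -0.1, 0.1]
opening: 0.144
```

```bash
python3 -m crank '[[0,0,1,0,0],[0,0,1,0,0],[0,0,1,0,0]]'| grep -E "eef|ft|op"; python3 -m crank '[[0,0,1,0,0],[0,0,1,0,0]]'| grep -E "eef|ft";python3 -m crank '[[0,0,1,0,0],[0,0,1,0,0]]'| grep -E "eef|ft";python3 -m crank '[[0,0,1,0,0],[0,0,1,0,0]]'| grep -E "eef|ft"
```

```text
eef_pos: [621.3, -225.7, 85.6]
ft_force: [-0.6, -0.7, 0.2]
opening: 0.006
eef_pos: [621.2, -225.7, 84.5]
ft_force: [-0.2, 0.4, 0.9]
eef_pos: [621.2, -225.7, 84.4]
ft_force: [-2.2, 1.2, 7.5]
eef_pos: [621.3, -225.8, 84.3]
ft_force: [-5.8, 2.3, 15.9]
```

```bash
python3 -m crank '[[0,0,1,0,0],[0,0,1,0,0]]'| grep -E "eef|ft"; python3 -m crank '[[0,0,-30,0,0],[0,0,-60,0,50],[0,0,-100,0,95],[0,0,-100,0,95],[0,0,-100,0,95],[0,0,-100,0,95],[0,0,-100,0,95]]'| grep -E "eef|ft|op"
python3 - <<'E'
from h import *;from cell import env;import pickle
d={n:env.read_camera(n) for n in("scene","side","wrist")};pickle.dump(d,open("c5.pkl","wb"))
a=cv2.resize(d["scene"]["img"][130:230,165:285],(480,400),interpolation=2);b=cv2.resize(d["side"]["img"][140:215,205:315],(320,218),interpolation=2);w=cv2.resize(d["wrist"]["img"][100:300,130:380],(320,256),interpolation=2)
im=np.zeros((480,800,3),np.uint8);im[:400,:480]=a;im[:218,480:]=b;im[220:476,480:]=w
cv2.imwrite("pics/c5.png",im);go(env,622,-226,75,-17.5)
E
```

```text
eef_pos: [621.4, -225.8, 84.2]
ft_force: [-7.6, 2.0, 24.0]
eef_pos: [620.7, -225.5, 180.2]
ft_force: [0.4, -0.1, -0.9]
opening: 0.37
row [-0.1, 1.2, 105.3, -0.2]
```

View pics/c5.png

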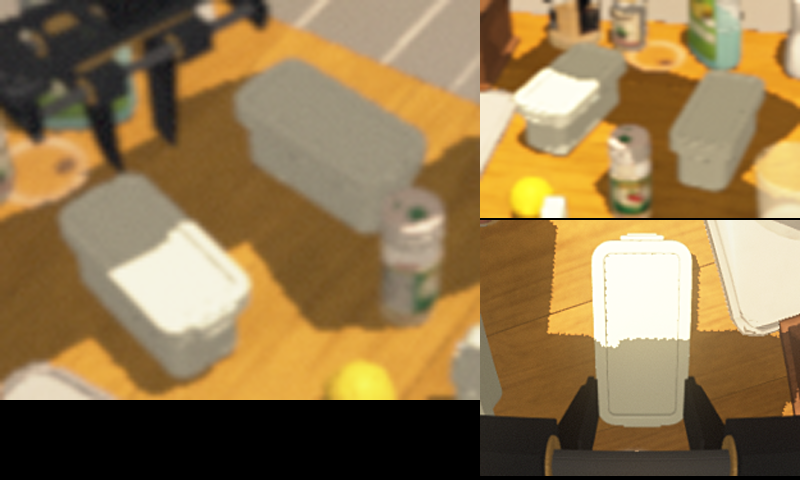

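The lid sits level on the tub. I have the time to measure the closed tub with the empty gripper's wrist camera before lifting.

```bash
python3 - <<'E'
from h import *;from cell import env
print(env.state()["t"]);go(env,455,-275,240,-10)
E
```

```text
16.25
row [-97.4, -143.1, -59.7, -7.7]
```

```bash
python3 -m crank '[[0,0,-60,-7,95],[0,0,-60,-7,95],[-97,-143,-60,-7,95],[-97,-143,-60,-7,95],[-97,-143,-60,-7,95],[-97,-143,-60,-7,95],[-97,-143,-60,-7,95],[-97,-143,-60,-7,95],[-97,-143,-60,-7,95]]'| grep -E "eef|ft"
python3 - <<'E'
from h import *;from cell import env;import pickle
c=env.read_camera("wrist");pickle.dump(c,open("w6.pkl","wb"));print(env.state()["eef_pos"])
p0=fproj(c,[448,-193,69]);print(p0)
x0,y0=int(p0[0])-90,max(0,int(p0[1])-75);im=cv2.resize(c["img"][y0:y0+150,x0:x0+180],None,fx=4,fy=4,interpolation=cv2.INTER_CUBIC);print(x0,y0)
for x in range(x0//10*10+10,x0+180,10): cv2.line(im,((x-x0)*4,12),((x-x0)*4,18),(0,0,255),1)
cv2.imwrite("pics/w6.png",im)
E
```

```text
eef_pos: [455.9, -275.1, 241.5]
ft_force: [-0.7, 0.4, -0.2]
[ 456.39308893 -274.89282369  241.35669339]
[234.78013524 106.11510382]
144 31
```

View pics/w6.png

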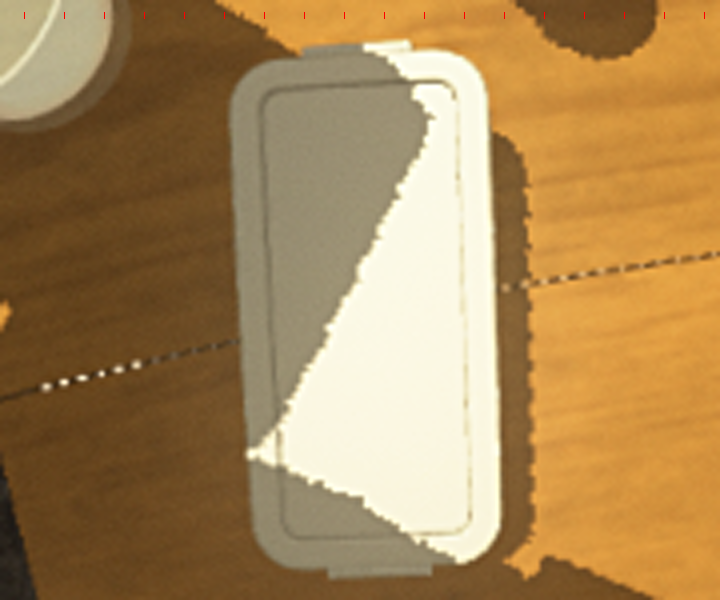

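The wrist view shows the closed tub's lid outline: left edge (231,130)→(250,500), right (488,110)→(500,500), ends at rows about 55 and 566 in the picture.

```bash
python3 - <<'E'
from h import *;import pickle;from cell import env
from scipy.optimize import least_squares
c=pickle.load(open("w6.pkl","rb"))
g=lambda L:np.array([plane(fray(c,(144+x/4,31+y/4)),69)[:2] for x,y in L])
lo=g([(231,130),(241,330),(250,500)]);hi=g([(488,110),(494,300),(500,500)]);top=g([(295,58),(445,51)]);bot=g([(310,569),(450,563)])
def f(p):
    u=np.array([np.cos(p[2]),np.sin(p[2])]);v=np.array([-u[1],u[0]]);q=p[:2];L,W=p[3:]
    return np.r_[(top-q)@u-L/2,(bot-q)@u+L/2,(hi-q)@-v-W/2,(lo-q)@-v+W/2]
r=least_squares(f,[448,-193,1.4,143,70]);print(r.x.round(3),np.degrees(r.x[2]),r.fun.round(1))
go(env,622,-226,200,-17.5)
E
```

```text
[ 448.19  -196.157    1.417  142.447   69.422] 81.21243343955558 [ 0.1 -0.1 -0.2  0.2 -0.1 -0.1  0.1  0.   0.2 -0.2]
row [78.7, 153.7, 41.4, 6.8]
```

```bash
python3 -m crank '[[79,154,0,7,95],[79,154,0,7,95],[79,154,0,7,95],[79,154,0,7,95],[79,154,0,7,95],[79,154,0,7,95],[79,154,60,7,95],[79,154,100,7,95],[79,154,120,7,95],[79,154,120,7,95]]'| grep -E "eef|op"
python3 - <<'E'
from h import *;from cell import env
go(env,621.8,-225.5,73,-17.5)
E
```

```text
eef_pos: [618.1, -224.2, 114.5]
opening: 1.001
row [-0.1, 3.9, 41.5, -0.1]
```

```bash
python3 -m crank '[[0,0,0,0,95],[0,0,0,0,95],[0,0,0,0,95]]'| grep -E "eef"
python3 - <<'E'
from h import *;from cell import env
go(env,621.8,-225.5,73,-17.5)
E
```

```text
eef_pos: [622.4, -226.1, 124.3]
row [0.4, -0.8, 51.3, -0.1]
```

```bash
python3 -m crank '[[0.4,-0.8,25,0,95],[0.4,-0.8,45,0,95],[0.4,-0.8,51,0,95],[0.4,-0.8,51,0,95],[0.4,-0.8,51,0,60],[0.4,-0.8,51,0,60],[0.4,-0.8,51,0,60],[0.4,-0.8,51,0,60],[0.4,-0.8,51,0,60],[0.4,-0.8,51,0,60]]'| grep -E "eef|op|grip|ft"
python3 -m crank '[[0,0,0,0,60],[0,0,0,0,60],[0,0,-3,0,60],[0,0,-6,0,60],[0,0,-10,0,60],[0,0,-10,0,60],[0,0,-10,0,60]]'| grep -E "eef|op|grip|ft"
```

```text
eef_pos: [621.2, -225.1, 71.3]
ft_force: [0.1, 1.1, 6.7]
opening: 0.729
grip_force: 30.0
eef_pos: [620.8, -225.0, 80.6]
ft_force: [-0.6, -0.3, -3.0]
opening: 0.736
grip_force: 30.0
```

The tub hangs on its lid (−3 N). I'll lift it higher.

```bash
python3 -m crank '[[0,0,-20,0,60],[0,0,-40,0,60],[0,0,-60,0,60],[0,0,-80,0,60],[0,0,-95,0,60],[0,0,-105,0,60],[0,0,-105,0,60],[0,0,-105,0,60]]'| grep -E "eef|ft"
python3 - <<'E'
from h import *;from cell import env
go(env,448.2,-195.7,180,-8.8)
E
```

```text
eef_pos: [620.7, -224.9, 185.2]
ft_force: [-0.0, 0.0, -3.3]
row [-24.5, -173.2, 5.2, -8.8]
```

```bash
python3 -m crank '[[-3,-20,0,-1,60],[-6,-40,0,-2,60],[-9,-65,0,-4,60],[-12,-90,0,-6,60],[-16,-115,0,-7,60],[-20,-140,0,-8,60],[-23,-160,0,-9,60],[-24,-173,0,-9,60],[-24,-173,0,-9,60],[-24,-173,0,-9,60]]'| grep -E "eef|ft"
python3 -m crank '[[0,0,0,0,60],[0,0,0,0,60],[0,0,0,0,60],[0,0,0,0,60]]'| grep -E "eef|ft"
python3 - <<'E'
from h import *;from cell import env
print(env.state()["t"]);go(env,448.2,-195.7,142,-8.8)
E
```

```text
eef_pos: [448.5, -195.4, 185.0]
ft_force: [0.6, -0.3, -3.2]
eef_pos: [449.1, -195.4, 185.2]
ft_force: [-0.6, 0.1, -2.1]
21.3833
row [-0.4, -0.8, 43.2, 0.2]
```

```bash
python3 -m crank '[[-0.2,-0.8,15,0,60],[-0.2,-0.8,30,0,60],[-0.2,-0.8,40,0,60],[-0.2,-0.8,43,0,60],[-0.2,-0.8,43,0,60],[-0.2,-0.8,43,0,60]]'| grep -E "eef|ft"
python3 -m crank '[[0,0,1,0,60],[0,0,2,0,60],[0,0,2,0,60]]'| grep -E "eef|ft"
python3 -m crank '[[0,0,1,0,60],[0,0,2,0,60],[0,0,2,0,60]]'| grep -E "eef|ft"
python3 -m crank '[[0,0,1,0,60],[0,0,1,0,60]]'| grep -E "eef|ft"
```

```text
eef_pos: [448.1, -195.6, 142.7]
ft_force: [0.2, -1.1, -3.4]
eef_pos: [448.0, -195.5, 140.8]
ft_force: [-0.3, 0.1, -3.2]
eef_pos: [447.8, -195.5, 138.4]
ft_force: [0.2, -0.4, -3.3]
eef_pos: [447.8, -195.5, 137.4]
ft_force: [-0.6, 0.8, -3.8]
```

```bash
python3 -m crank '[[0,0,1,0,60],[0,0,1,0,60]]'| grep -E "eef|ft"
python3 -m crank '[[0,0,1,0,60],[0,0,1,0,60]]'| grep -E "eef|ft"
```

```text
eef_pos: [447.9, -195.5, 136.5]
ft_force: [-0.0, 0.4, -1.4]
eef_pos: [448.0, -195.5, 136.3]
ft_force: [-2.6, 1.7, 9.2]
```

The foot is seated in the recess: contact came at TCP 136.5, as predicted. I'll let go and retreat.

```bash
python3 -m crank '[[0,0,-1,0,60],[0,0,-1,0,66],[0,0,-1,0,75],[0,0,-1,0,95],[0,0,-1,0,95],[0,0,-1,0,95],[0,0,-1,0,95],[0,0,-1,0,95],[0,0,-1,0,95]]'| grep -E "eef|ft|op"
python3 -m crank '[[0,0,-20,0,95],[0,0,-60,0,95],[0,0,-100,0,95],[0,0,-130,0,95],[0,0,-130,0,95],[150,0,-130,0,95],[150,0,-130,0,95],[150,0,-130,0,95],[150,0,-130,0,95],[150,0,-130,0,95]]'| grep -E "eef|ft|op"
python3 - <<'E'
from h import *;from cell import env;import pickle
s=env.state();print(s["t"])
d={n:env.read_camera(n) for n in("scene","side","wrist")};pickle.dump(d,open("c7.pkl","wb"))
# predicted outlines of the upper lid (top z=134) vs white blob seen; compare with a pixel check instead of a picture
p,u=np.array([448,-195.6]),np.array([np.cos(np.radians(81.2)),np.sin(np.radians(81.2))]);v=np.array([-u[1],u[0]])
for n in("scene","side"):
    P=np.array([proj(d[n],[*(p+a*u*71.5+b*v*35),134]) for a,b in((1,1),(1,-1),(-1,-1),(-1,1))])
    diff=cv2.absdiff(d[n]["img"],pickle.load(open("c5.pkl","rb"))[n]["img"]).max(2)>40
    im=d[n]["img"].astype(int);sat=im.max(2)-im.min(2)
    m=np.zeros(im.shape[:2],np.uint8);cv2.fillConvexPoly(m,P.round().astype(int),1);ring=cv2.dilate(m,np.ones((7,7)))-cv2.dilate(m,np.ones((3,3)))
    print(n,P.round(0).tolist(),"low-sat inside",(sat[m>0]<45).mean().round(2),"ring",(sat[ring>0]<45).mean().round(2))
    q=proj(d[n],[622,-226,20]);print(" old tub spot colour",d[n]["img"][int(q[1]),int(q[0])])
E
```

```text
eef_pos: [447.9, -195.5, 136.5]
ft_force: [-0.4, -0.8, -0.2]
opening: 0.997
eef_pos: [470.4, -43.6, 266.2]
ft_force: [-0.3, -0.8, 0.1]
opening: 0.995
24.4667
scene [[274.0, 147.0], [258.0, 160.0], [220.0, 137.0], [237.0, 126.0]] low-sat inside 0.97 ring 0.77
 old tub spot colour [ 62 162 227]
side [[291.0, 173.0], [268.0, 169.0], [284.0, 146.0], [305.0, 149.0]] low-sat inside 0.81 ring 0.35
 old tub spot colour [ 36 156 230]
```

```bash
python3 - <<'E'
from h import *;import pickle,itertools
d=pickle.load(open("c7.pkl","rb"))
u0=np.radians(81.2);best=[]
E={n:cv2.GaussianBlur(cv2.Canny(cv2.resize(d[n]["img"],None,fx=2,fy=2,interpolation=2),40,100).astype(np.float32),(0,0),1.2) for n in d}
for dx,dy,dz,da in itertools.product(range(-9,10,3),range(-9,10,3),(-8,-4,0,4,8),(-6,-3,0,3,6)):
    a=u0+np.radians(da);u=np.array([np.cos(a),np.sin(a)]);v=np.array([-u[1],u[0]]);sc=0
    for n in("scene","side"):
        t=np.linspace(-1,1,25)*.75
        pts=[np.r_[np.array([448+dx,-195.6+dy])+x*u*71.5+y*v*35,134+dz] for x,y in [(s,w) for s in t for w in(-1,1)]+[(w,s) for s in t for w in(-1,1)]]
        for X in pts:
            q=(proj(d[n],X)*2+.5).astype(int);sc+=E[n][q[1],q[0]]
    best.append((sc,dx,dy,dz,da))
for b in sorted(best)[::-1][:6]: print(b)
E
```

```text
(np.float32(9823.157), 0, 0, 0, 0)
(np.float32(9577.889), -3, 0, 0, 3)
(np.float32(9511.431), 0, 0, 0, 3)
(np.float32(9348.131), -3, 0, 0, 0)
(np.float32(9338.597), 0, 9, -4, 0)
(np.float32(9033.778), 0, 9, 0, 0)
```

The edge fit puts the upper lid exactly at the predicted nested pose, with zero shift, height error and turn. I'm handing in.

```bash
python3 -c "
from cell import env
print(env.job_done())"
```

```text
the job is handed in; nothing more can be done
None
```

The limes are in their tub with the lid that fits snapped on, and the closed tub is stacked in the recess of the other tub's lid; I handed the job in at about 25 s, but did not look at the bystanders again or view a picture after the stacking.

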